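Set out the seasonings on the serving board

ROBOT

A 6-joint arm with a two-finger parallel gripper is mounted at the origin on a cart in front of the work surface, level with it; the furniture and walls round the work are solid. World frame = base frame: x ahead of the robot, y to its left, z up, the work surface at z = 0. Lengths are in m, angles in rad, forces in N, time in s.
With the tool pointing down it reaches from about 0.325 to 0.85 m from the base axis. Payload 4.4 kg.
Tool frame: the origin (TCP) lies at the very end of the fingers, on their centre line; the grasp point (between the pads) lies 19 mm behind it; z points along the fingers, y is the line along which they close (so a half turn about z gives the same grasp; the last joint's range is limited). The gripper opens to 94 mm and grips with 3 to 60 N. Pads are 16 mm wide; open, the fingers measure 119 mm over their backs; the gripper's body (75 mm by 177 mm) begins 78 mm behind the grasp point.
Start: joints at [-1.339, 0.207, 1.542, -0, 1.393, -0.15], TCP at [0.214, -0.534, 0.205] pointing down, gripper open.
Joint ranges: [-2.73, 2.73], [-0.86, 2.22], [0.23, 2.46], [-1.11, 4.25], [0.08, 2.63], [-2.82, 2.82]. Speed limits (rad/s): [2.79, 2.79, 3.14, 3.14, 3.14, 3.14].

INTERFACE

Orientations are given as [roll, pitch, yaw] about the fixed x, y, z axes, in that order (R = Rz(yaw) Ry(pitch) Rx(roll)).
In Python, from plant import get_state, vision, close_job gives the robot as it stands.
- The arm moves only by the tool jog_arm, never from a script. Its argument "plan" is a list of rows, each a list of 2 entries, a list of its own where there are three numbers: the shift along the tool's x, y, z in units of 0.025 m (1.0 is 0.025 m), then the turn, a rotation vector about the tool's x, y, z in units of 0.08 rad (1.0 is 0.08 rad). A call has 1 to 10 rows; each row shifts and turns the commanded pose from where the row before left it, along the tool's axes as they then stand; what a row does not reach is not made up. A row lasts 1/8 s, in which the tool goes at most 62.5 mm and 10.7 degrees, less where a joint would pass 70% of its speed; a pose out of reach is approached as far as the arm can. A call with a number of a shift or a turn outside -1 to 1 is refused whole. A call with a gripper value outside its range is refused whole. "gripper" is the closure, from -1 (fully open) to 1 (shut), set as the call begins (left out, the last holds). The fingers move at their own pace and stop on an object; the grip force is fixed at half the most. Time passes only in rows, so rows that do not move let the fingers close. It gives the time, the measured TCP pose, the force, the opening and the grip force at its end, in the units of the state.
- get_state(): the state, without advancing time (a new reading comes with each control period).
- vision.snapshot(name): name is "scene" or "side" or "wrist"; returns a dict with "frame" (400x640x3 uint8, red, green, blue), "camera_matrix" (3x3 intrinsics, pixels), "D" ([k1, k2, p1, p2, k3] as OpenCV has them; the pictures are not rectified), "T" (4x4, takes a point from camera to world coordinates). Camera axes: x right, y down, z forward; pixel columns grow to the right and rows downward; lengths in m; the calibration is good to about 2 mm. A picture is of the moment at which its call begins. There is no depth.
- close_job(): hands the job in; it is judged then, once.
The state is a dict: "time_s": time; "joint_pos": joint angles; "joint_vel": joint speeds; "joint_efforts": joint torques, N m; "tool_pos": TCP position; "tcp_rot": TCP orientation; "force": force on the tool from outside, world axes, zero at the start; "wrist_torque": the same for the moment, N m; "finger_gap": finger opening in m; "finger_force": force on a finger pad.
Only numpy, scipy, OpenCV 4.12 (cv2) and the standard library are available. Lean on these libraries where they do the work, as an engineer would, in place of code of your own. Each camera call takes 0.05 s, during which the arm holds its last target. There are 200 camera calls.

TASK

Set out the seasonings on the wooden serving board, each standing upright and centred on an empty cork disc: the brown pepper mill between the jam jar and the tin that stand there, the salt shaker directly in front of the pepper mill (on the robot's side of it), the blue-labelled spice jar directly in front of the jam jar and the green-labelled spice jar directly in front of the tin. Knock nothing over, and leave the jam jar, the tin, the tea box and the mug where they stand.

Things in the scene. Friction and masses are not known exactly. Their poses are not given: they have to be found in the camera images.
- board: Wooden board, 240 (its x) x 340 (its y) x 22 mm, fixed. Origin: centre of underside; x points away from the robot (within 0.25 rad), y to its left. Six flush cork discs, 66 mm diameter: back row x = +52.5 mm, front row x = -52.5 mm, each at y = +105, 0, -105 mm. Jam jar and tin stand on the two outer discs of the back row; the other four are empty.
- jam_jar: Glass jar of red jam with a gold lid, 71 mm across, 110 mm tall, standing on the left or the right disc of the board's back row (which one varies); stays where it is. Origin at the centre of its underside, z up. 
- tin: Food tin with a blue, white and red label, 75 mm diameter, 110 mm tall, standing on the other outer disc of the back row; stays where it is. Origin at the centre of its underside, z up. 
- pepper_mill: Dark brown wooden pepper mill, upright on the worktop left or right of the board, 170 mm tall, 58 mm diameter at the foot; its round head, about 48 mm diameter, spans heights 123 to 159 mm and has a small metal knob above it; grip it by the head about 135 mm up. The head does not turn. 0.13 to 0.25 kg. Origin at the centre of its underside, z up. 
- salt_shaker: Salt shaker: clear with pale grey contents and a grey domed cap, upright on the worktop left or right of the board, 44 mm diameter up to 70 mm, cap 34 mm diameter, 90 mm tall in all; grip it about 55 mm up. 0.07 to 0.14 kg. Origin at the centre of its underside, z up. 
- jar_blue: Round spice jar with a blue-topped black lid and a dark blue and white label, upright on the worktop left or right of the board, 41 mm diameter, 105 mm tall; grip it about 70 mm up. 0.07 to 0.16 kg. Origin at the centre of its underside, z up. 
- jar_green: Round spice jar with a black lid and a black label with green leaves, upright on the worktop left or right of the board, 41 mm diameter, 105 mm tall; grip it about 70 mm up. 0.07 to 0.16 kg. Origin at the centre of its underside, z up. 
- mug: White mug of tea, 78 mm diameter, 97 mm tall, on the worktop in front of the board, to the right; not to be disturbed. Origin at the middle of its underside's extents, handle included (the round body's centre is 15 mm from it along its +y axis, the handle points to -y).
- tea_box: Red cardboard tea box, 72 x 135 x 78 mm, on the worktop far to the left; not to be disturbed. Origin at the centre of its underside, z up. 
Things that resemble listed ones, but are neither listed nor needed, are in the scene too. What is shaped like the salt_shaker but turquoise is not meant.

How it is judged:
By the outcome, as a careful person would: the job done as asked, in the order asked, and still so for the second after the job is handed in, with the robot touching nothing.
It also fails if it takes over 128 s, if anything falls off the work surface, if the arm or the gripper's body presses on something with over 40 N, if the wrist force passes 120 N, or if a joint passes its speed limit or range.

## Working session

There is one attempt and no reset: what is moved stays moved. The work goes in short steps, Python scripts to look and compute and a tool call to move; the robot and the scene stay as the last step left them, time stands still between calls to the robot, and variables do not carry over. Pictures are saved under pics/ and viewed, at most 14 in all, crops included, and the job is handed in when it is done.

Besides the shell and the picture viewer there is one more tool, called after "Request:" as a command line: name --argument value ..., lists and objects as JSON in quotes. jog_arm: Moves the arm, as the interface text tells. Its arguments: {"type":"object","properties":{"plan":{"type":"array","items":{"type":"array"}},"gripper":{"type":"number"}},"required":["plan"]}

```bash
ls; mkdir -p pics
python3 - <<'E'
from plant import get_state, vision
import cv2,numpy as np
s=get_state(); print(s)
for n in ("scene","side"):
    d=vision.snapshot(n); cv2.imwrite(f"pics/{n}0.png",d["frame"][:,:,::-1]); np.savez(f"{n}0.npz",**d); print(n,d["camera_matrix"],d["D"],d["T"])
E
```

```text
pics
{'time_s': 0.0, 'joint_pos': array([-1.33950181e+00,  2.07428687e-01,  1.54293309e+00, -2.68498662e-05,
        1.39351718e+00, -1.50503548e-01]), 'joint_vel': array([ 4.34049579e-05, -3.03987798e-06, -2.53606560e-04,  5.28380063e-04,
       -2.04266312e-04,  2.68417561e-04]), 'joint_efforts': array([-1.21797424e-03, -3.70878410e+01, -2.81418228e+01,  6.96531124e-02,
        3.61829333e-02, -1.64272710e-04]), 'tool_pos': array([ 0.21403031, -0.53280845,  0.2042958 ]), 'tcp_rot': array([-3.13932823e+00, -3.16680004e-04,  3.81802475e-01]), 'force': array([-0.32942265, -0.55240605,  0.78801127]), 'wrist_torque': array([0.04372227, 0.00490217, 0.02399196]), 'finger_force': 0.0, 'finger_gap': 0.09377836421352037}
scene [[461.13069054   0.         316.51043589]
 [  0.         461.13069054 195.83278241]
 [  0.           0.           1.        ]] [-0.02829972  0.          0.          0.          0.        ] [[-0.40297623 -0.55911565  0.72456873 -0.72480504]
 [-0.91497764  0.22826549 -0.33273231  0.63869763]
 [ 0.0206418  -0.7970474  -0.60356388  1.06244878]
 [ 0.          0.          0.          1.        ]]
side [[449.6818403    0.         325.08098333]
 [  0.         449.6818403  192.41928261]
 [  0.           0.           1.        ]] [-0.02189007  0.          0.          0.          0.        ] [[ 0.99952331  0.01406515 -0.02748309  0.58363721]
 [ 0.03065728 -0.557255    0.82977527 -1.40291214]
 [-0.00364418 -0.83022228 -0.55742056  1.03878443]
 [ 0.          0.          0.          1.        ]]
```

View pics/scene0.png

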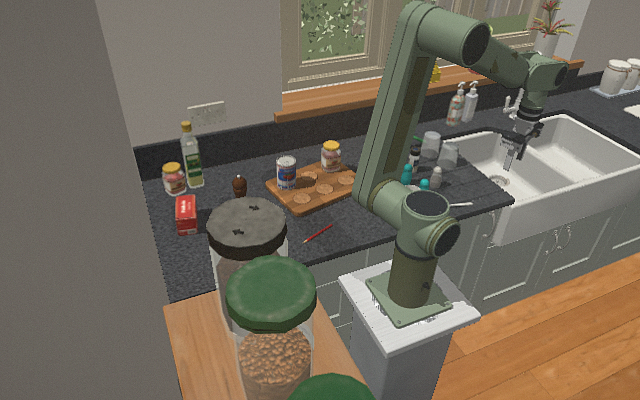

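View pics/side0.png

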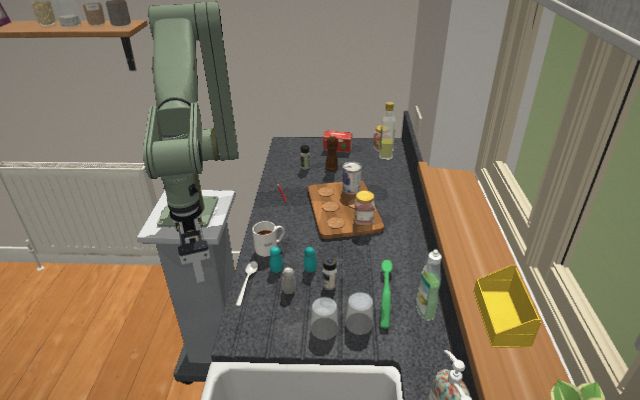

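The side view shows the board at about (345,208), with the tin (352,178) on its left and the jam jar (365,210) on its right. The mill is at (332,155), with a spice jar at (305,157) and another at (329,275). The salt shaker is at (288,280), and the turquoise decoys are at (276,260) and (310,260). I'll zoom in next.

Run:
```python
import cv2,numpy as np
a=cv2.imread("pics/side0.png")
b=cv2.resize(a[125:245,250:410],None,fx=5,fy=5,interpolation=cv2.INTER_CUBIC)
c=cv2.resize(a[220:340,230:390],None,fx=5,fy=5,interpolation=cv2.INTER_CUBIC)
cv2.imwrite("pics/c1.png",b);cv2.imwrite("pics/c2.png",c)
```

```text
(no output)
```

View pics/c1.png

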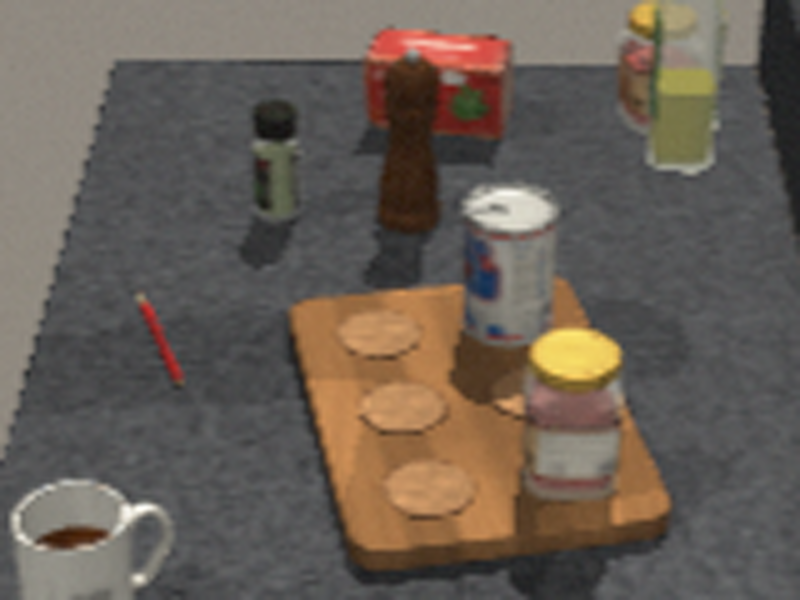

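View pics/c2.png

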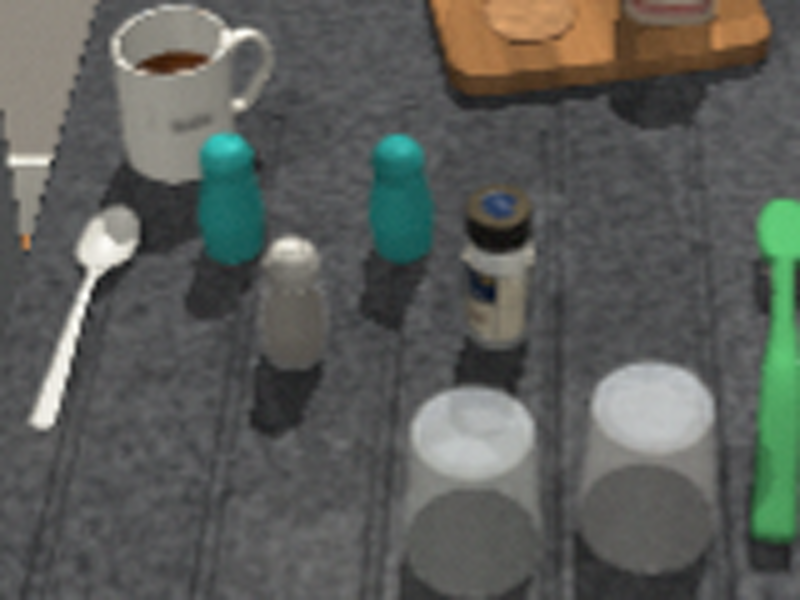

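The left jar at full-image (305,157) has the all-black lid, so it is green. The jar at (329,275) has the blue-topped lid, so it is blue. The grey salt shaker is near (288,280), and the tin is on the left disc. Next I'll turn these pixels into positions.

```bash
cat > h.py <<'E'
import cv2,numpy as np
def ray(d,uv):
    p=cv2.undistortPoints(np.array(uv,float).reshape(-1,1,2),d["camera_matrix"],d["D"]).reshape(-1,2)
    T=d["T"]; return np.c_[p,np.ones(len(p))]@T[:3,:3].T, T[:3,3]
def onz(d,uv,z):
    r,o=ray(d,uv); return o+r*((z-o[2])/r[:,2])[:,None]
def proj(d,P):
    T=np.linalg.inv(d["T"]); r=cv2.Rodrigues(T[:3,:3])[0]
    return cv2.projectPoints(np.array(P,float).reshape(-1,3),r,T[:3,3],d["camera_matrix"],d["D"])[0].reshape(-1,2)
E
python3 - <<'E'
from h import *
d=np.load("side0.npz")
c1=lambda u,v:((u+.5)/5-.5+250,(v+.5)/5-.5+125)
c2=lambda u,v:((u+.5)/5-.5+230,(v+.5)/5-.5+220)
for n,p,z in [("fL",c1(379,333),.022),("fM",c1(403,407),.022),("fR",c1(430,488),.022),("tin",c1(510,207),.132),("jam",c1(575,354),.132),
 ("green top",c1(275,113),.105),("green base",c1(275,207),0),("mill top",c1(412,56),.17),("mill base",c1(408,212),0),
 ("blue top",c2(499,207),.105),("blue base",c2(496,330),0),("salt base",c2(293,350),0),("salt top",c2(292,243),.088),("dec1",c2(232,243),0),("dec2",c2(402,243),0),
 ("mug top",c2(172,35),.097),("glass1",c2(474,540),0),("glass2",c2(648,515),0),("tea box topR",c1(510,50),.078)]:
    print(n,np.round(onz(d,p,z)[0],4))
E
```

```text
fL [0.5345 0.1196 0.022 ]
fM [0.5563 0.0166 0.022 ]
fR [ 0.5784 -0.0855  0.022 ]
tin [0.6382 0.1373 0.132 ]
jam [ 0.681  -0.0686  0.132 ]
green top [0.4369 0.3404 0.105 ]
green base [0.4328 0.3563 0.    ]
mill top [0.557  0.3243 0.17  ]
mill base [0.5538 0.3504 0.    ]
blue top [ 0.5622 -0.386   0.105 ]
blue base [ 0.5604 -0.3858  0.    ]
salt base [ 0.4335 -0.4065  0.    ]
salt top [ 0.4369 -0.4029  0.088 ]
dec1 [ 0.3835 -0.3114  0.    ]
dec2 [ 0.4963 -0.3083  0.    ]
mug top [ 0.3372 -0.2133  0.097 ]
glass1 [ 0.5518 -0.5514  0.    ]
glass2 [ 0.652  -0.5307  0.    ]
tea box topR [0.6469 0.522  0.078 ]
```

The board is turned about 0.21 rad. The targets are mill (.659,.037), salt (.556,.017), blue (.578,-.086) and green (.535,.120). I'll move towards the mill with the tool yaw squared to 0.

Request:
jog_arm --plan '[[[0, 0, -0.7], [0, 0, 0.955]], [[0, 0, -0.7], [0, 0, 0.955]], [[0, 0, -0.7], [0, 0, 0.955]], [[0, 0, -0.7], [0, 0, 0.955]], [[0, 0, -0.7], [0, 0, 0.955]]]' --gripper -1

```text
time_s: 0.72
tool_pos: [0.2141, -0.5332, 0.2928]
tcp_rot: [-3.14, 0.0, -0.003]
force: [-0.0, 0.1, 0.2]
finger_gap: 0.094
finger_force: 0.0
```

Request:
jog_arm --plan '[[[0.4, -1, 0], [0, 0, 0]], [[0.4, -1, 0], [0, 0, 0]], [[0.4, -1, 0], [0, 0, 0]], [[0.4, -1, 0], [0, 0, 0]], [[0.4, -1, 0], [0, 0, 0]], [[0.4, -1, 0], [0, 0, 0]], [[0.4, -1, 0], [0, 0, 0]], [[0.4, -1, 0], [0, 0, 0]], [[0.4, -1, 0], [0, 0, 0]], [[0.4, -1, 0], [0, 0, 0]]]'

```text
time_s: 1.98
tool_pos: [0.3143, -0.2825, 0.2925]
tcp_rot: [-3.141, 0.0, -0.0]
force: [-0.0, 0.1, 0.7]
finger_gap: 0.0938
finger_force: 0.0
```

Request:
jog_arm --plan '[[[0.4, -1, 0], [0, 0, 0]], [[0.4, -1, 0], [0, 0, 0]], [[0.4, -1, 0], [0, 0, 0]], [[0.4, -1, 0], [0, 0, 0]], [[0.4, -1, 0], [0, 0, 0]], [[0.4, -1, 0], [0, 0, 0]], [[0.4, -1, 0], [0, 0, 0]], [[0.4, -1, 0], [0, 0, 0]], [[0.4, -1, 0], [0, 0, 0]], [[0.4, -1, 0], [0, 0, 0]]]'

```text
time_s: 3.22
tool_pos: [0.4142, -0.0327, 0.2925]
tcp_rot: [-3.141, 0.001, -0.0]
force: [-0.1, 0.4, -1.2]
finger_gap: 0.0939
finger_force: 0.0
```

Request:
jog_arm --plan '[[[0.4, -1, 0], [0, 0, 0]], [[0.4, -1, 0], [0, 0, 0]], [[0.4, -1, 0], [0, 0, 0]], [[0.4, -1, 0], [0, 0, 0]], [[0.4, -1, 0], [0, 0, 0]], [[0.4, -1, 0], [0, 0, 0]], [[0.4, -1, 0], [0, 0, 0]], [[0.4, -1, 0], [0, 0, 0]], [[0.4, -1, 0], [0, 0, 0]], [[0.4, -1, 0], [0, 0, 0]]]'

```text
time_s: 4.47
tool_pos: [0.5143, 0.2171, 0.2923]
tcp_rot: [3.141, 0.001, -0.0]
force: [-0.2, -0.3, 0.0]
finger_gap: 0.0939
finger_force: 0.0
```

Motion is exact. I'll take a wrist look, and scene and side shots too.

```bash
cat >> h.py <<'E'
def snap(n,k):
    from plant import vision
    d=vision.snapshot(n); cv2.imwrite(f"pics/{k}.png",d["frame"][:,:,::-1]); np.savez(f"{k}.npz",**d); return d
E
python3 - <<'E'
from h import *
d=snap("wrist","w1"); print(d["T"].round(3),d["camera_matrix"][0,0])
print(proj(d,[[.555,.337,.159],[.435,.348,.105],[.659,.037,.022]]))
E
```

```text
[[ 0.    -0.966 -0.258  0.589]
 [-1.     0.    -0.001  0.217]
 [ 0.001  0.258 -0.966  0.472]
 [ 0.     0.     0.     1.   ]] 304.71794552418686
[[201.9061772  157.31230999]
 [218.27254062 246.32903454]
 [452.12168443  69.2951945 ]]
```

View pics/w1.png

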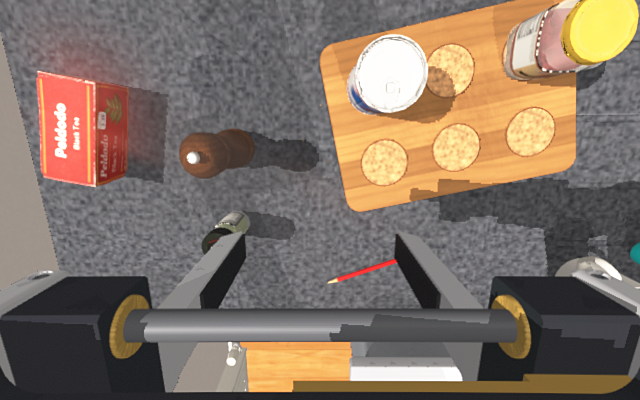

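The wrist view shows the knob at (193,158), the mill head around (203,156), and the front discs at (384,162), (457,147) and (530,131). The back-middle disc is at (450,70), and the green jar's lid is at about (218,240), partly behind a finger.

Run:
```python
from h import *
d=np.load("w1.npz")
a=d["frame"]; hsv=cv2.cvtColor(a,cv2.COLOR_RGB2HSV); 
for u,v in [(384,162),(457,147),(455,60),(420,130),(500,100)]: print(hsv[v,u],end=' ')
# disc outlines by Hough on smoothed grey
g=cv2.medianBlur(cv2.cvtColor(a,cv2.COLOR_RGB2GRAY),5)
c=cv2.HoughCircles(g,cv2.HOUGH_GRADIENT,1,40,param1=80,param2=14,minRadius=20,maxRadius=30)
c=c[0]; c=c[(c[:,0]>340)&(c[:,0]<570)&(c[:,1]<200)]
print(c.round(1))
for p in c: print(onz(d,p[:2],.022).round(4))
pts=[(384,162),(457,147),(530,131),(450,70)]
P=onz(d,pts,.022)[:,:2]; print(P.round(4))
# fit board
L=np.array([[-52.5,105],[-52.5,0],[-52.5,-105],[52.5,0]])/1e3
lm=L.mean(0);pm=P.mean(0);U,S,V=np.linalg.svd((L-lm).T@(P-pm));R=(U@V).T;t=pm-R@lm
print("yaw",np.arctan2(R[1,0],R[0,0]),"c",t.round(4)); print((L@R.T+t).round(4))
print("knob",onz(d,[(193,158)],.168).round(4),"head",onz(d,[(203,156)],.142).round(4),"green",onz(d,[(218,240)],.105).round(4),"tin",onz(d,[(391,74)],.132).round(4))
# mill brown mask
m=((a[:,:,0].astype(int)-a[:,:,2]>15)&(a.max(2)<130)).astype(np.uint8); m[:,:175]=0;m[:,262:]=0;m[:120]=0;m[190:]=0
x,y,w,h=cv2.boundingRect(m);print(x,y,w,h)
```

```text
[ 22 105 254] [ 21 104 254] [ 15 134 232] [ 18 140 251] [ 14 152 227] [[384.5 161.5  21.3]
 [447.5  69.5  25.8]
 [530.5 129.5  22.4]
 [456.5 146.5  21.3]
 [534.5  53.5  21.6]
 [395.5  62.5  29.4]]
[[0.5341 0.1218 0.022 ]]
[[0.6588 0.0432 0.022 ]]
[[ 0.5792 -0.0832  0.022 ]]
[[0.5557 0.0188 0.022 ]]
[[ 0.6778 -0.0704  0.022 ]]
[[0.6677 0.1144 0.022 ]]
[[ 0.5334  0.1225]
 [ 0.555   0.018 ]
 [ 0.5772 -0.0829]
 [ 0.6581  0.0398]]
yaw 0.20653081867377768 c [0.6066 0.0297]
[[ 0.5337  0.1217]
 [ 0.5552  0.019 ]
 [ 0.5768 -0.0838]
 [ 0.658   0.0405]]
knob [[0.5553 0.3424 0.168 ]] head [[0.5546 0.3422 0.142 ]] green [[0.4437 0.3476 0.105 ]] tin [[0.6376 0.1435 0.132 ]]
179 128 76 51
```

Request:
jog_arm --plan '[[[0.33, -1, 0], [0, 0, 0]], [[0.33, -1, 0], [0, 0, 0]], [[0.33, -1, 0], [0, 0, 0]], [[0.33, -1, 0], [0, 0, 0]], [[0.33, -1, 0], [0, 0, 0]], [[0, 0, 0.5], [0, 0, 0]], [[0, 0, 0.9], [0, 0, 0]]]'

```text
time_s: 5.4
tool_pos: [0.5557, 0.3406, 0.2574]
tcp_rot: [3.141, -0.001, -0.0]
force: [0.4, 0.6, -0.5]
finger_gap: 0.0942
finger_force: 0.0
```

Request:
jog_arm --plan '[[[0, 0, 1], [0, 0, 0]], [[0, 0, 1], [0, 0, 0]], [[0, 0, 1], [0, 0, 0]], [[0, 0, 1], [0, 0, 0]], [[0, 0, 0.9], [0, 0, 0]], [[0, 0, 0.5], [0, 0, 0]]]'

```text
time_s: 6.15
tool_pos: [0.554, 0.3394, 0.1204]
tcp_rot: [3.139, 0.004, -0.001]
force: [0.4, 0.3, 0.3]
finger_gap: 0.094
finger_force: 0.0
```

Request:
jog_arm --plan '[[[0, 0, 0], [0, 0, 0]], [[0, 0, 0], [0, 0, 0]], [[0, 0, 0], [0, 0, 0]], [[0, 0, 0], [0, 0, 0]], [[0, 0, 0], [0, 0, 0]], [[0, 0, 0], [0, 0, 0]]]' --gripper 1

```text
time_s: 6.9
tool_pos: [0.5559, 0.3416, 0.1234]
tcp_rot: [-3.141, -0.001, -0.0]
force: [0.8, 0.3, 1.7]
finger_gap: 0.0471
finger_force: 30.0
```

Request:
jog_arm --plan '[[[0, 0, -0.4], [0, 0, 0]], [[0, 0, -0.9], [0, 0, 0]], [[0, 0, -1], [0, 0, 0]], [[0, 0, -1], [0, 0, 0]], [[0, 0, -1], [0, 0, 0]], [[0, 0, -1], [0, 0, 0]], [[0, 0, -1], [0, 0, 0]], [[0, 0, -0.5], [0, 0, 0]]]'

```text
time_s: 7.9
tool_pos: [0.5561, 0.3414, 0.2948]
tcp_rot: [-3.141, -0.002, -0.0]
force: [-0.3, -0.7, -2.5]
finger_gap: 0.0466
finger_force: 30.0
```

Request:
jog_arm --plan '[[[0.1, 0.3, 0], [0, 0, 0]], [[0.3, 0.8, 0], [0, 0, 0]], [[0.3, 1, 0], [0, 0, 0]], [[0.3, 1, 0], [0, 0, 0]], [[0.3, 1, 0], [0, 0, 0]], [[0.3, 1, 0], [0, 0, 0]], [[0.3, 1, 0], [0, 0, 0]], [[0.3, 1, 0], [0, 0, 0]], [[0.3, 1, 0], [0, 0, 0]], [[0.4, 1, 0], [0, 0, 0]]]'

```text
time_s: 9.15
tool_pos: [0.6275, 0.1111, 0.2911]
tcp_rot: [3.141, 0.003, -0.002]
force: [0.0, -0.1, -2.6]
finger_gap: 0.047
finger_force: 30.0
```

Request:
jog_arm --plan '[[[0.4, 1, 0], [0, 0, 0]], [[0.4, 1, 0], [0, 0, 0]], [[0.3, 0.7, 0], [0, 0, 0]], [[0.1, 0.3, 0], [0, 0, 0]], [[0, 0, 0], [0, 0, 0]], [[0, 0, 0], [0, 0, 0]]]'

```text
time_s: 9.9
tool_pos: [0.6578, 0.0396, 0.293]
tcp_rot: [-3.141, 0.0, 0.001]
force: [0.7, 0.5, -2.6]
finger_gap: 0.0468
finger_force: 30.0
```

Run:
```python
from h import *
d=snap("wrist","w2")
```

```text
(no output)
```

View pics/w2.png

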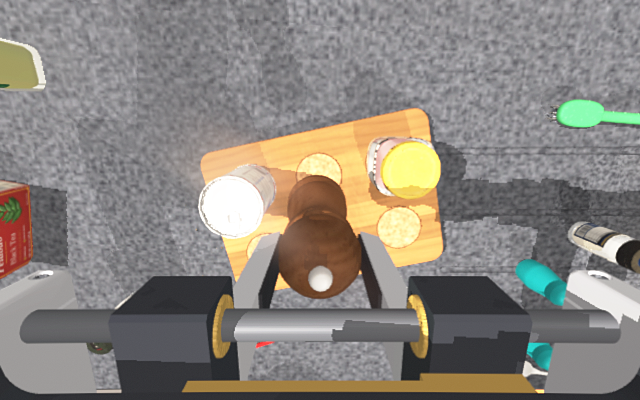

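The mill is held upright. Its foot is at about (318,190), with its back edge near row 176, and the target disc's back edge is at row 152, column 319. The tin and jam jar are undisturbed.

Run:
```python
from h import *
d=np.load("w2.npz")
c=np.array([.6578,.0396])
print(proj(d,[[c[0]+.029,c[1],.1695],[c[0],c[1]+.029,.1695],[c[0],c[1]-.029,.1695],[.658,.0400,.022],[.691,.040,.022]]).round(1))
print(onz(d,[(319.5,152)],.022)-[.033,0,0], onz(d,[(289,195),(347,195),(318,176)],.1695))
P=onz(d,[(399,227)],.022);print(P)
a=cv2.resize(d["frame"][130:310,230:410,::-1],None,fx=3,fy=3,interpolation=cv2.INTER_CUBIC);cv2.imwrite("pics/w2c.png",a)
```

```text
[[319.9 170.4]
 [291.6 198.6]
 [348.2 198.7]
 [319.6 174.9]
 [319.6 152.5]]
[[0.65874418 0.04020287 0.022     ]] [[0.66158278 0.07111586 0.1695    ]
 [0.66164436 0.01195158 0.1695    ]
 [0.68118495 0.04152283 0.1695    ]]
[[ 0.57614797 -0.08378527  0.022     ]]
```

View pics/w2c.png

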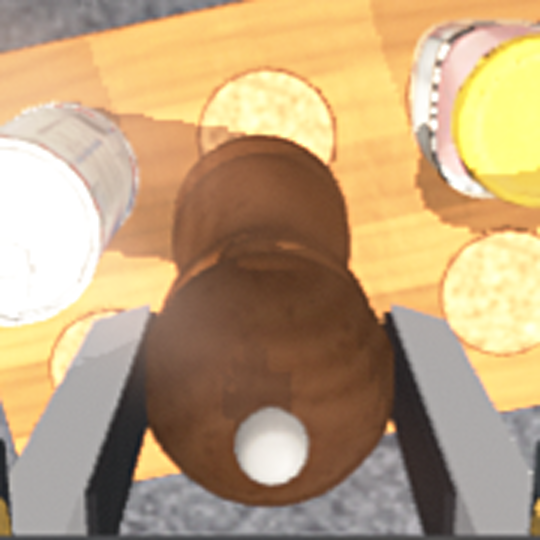

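Request:
jog_arm --plan '[[[0.15, 0.1, 0.4], [0, 0, 0]], [[0, 0, 0.8], [0, 0, 0]], [[0, 0, 1], [0, 0, 0]], [[0, 0, 1], [0, 0, 0]], [[0, 0, 1], [0, 0, 0]], [[0, 0, 0.8], [0, 0, 0]], [[0, 0, 0.5], [0, 0, 0]], [[0, 0, 0.2], [0, 0, 0]], [[0, 0, 0.1], [0, 0, 0]], [[0, 0, 0], [0, 0, 0]]]'

```text
time_s: 11.2
tool_pos: [0.6624, 0.0363, 0.1488]
tcp_rot: [3.142, -0.001, -0.0]
force: [-1.0, -0.5, -2.0]
finger_gap: 0.0466
finger_force: 30.0
```

Request:
jog_arm --plan '[[[0, 0, 0.08], [0, 0, 0]], [[0, 0, 0.06], [0, 0, 0]], [[0, 0, 0], [0, 0, 0]]]'

```text
time_s: 11.58
tool_pos: [0.6621, 0.0363, 0.1449]
tcp_rot: [3.142, -0.001, -0.0]
force: [0.6, -0.0, -1.0]
finger_gap: 0.0468
finger_force: 30.0
```

Request:
jog_arm --plan '[[[0, 0, 0], [0, 0, 0]], [[0, 0, 0], [0, 0, 0]], [[0, 0, 0], [0, 0, 0]], [[0, 0, 0], [0, 0, 0]], [[0, 0, -0.3], [0, 0, 0]], [[0, 0, -0.8], [0, 0, 0]], [[0, 0, -1], [0, 0, 0]], [[0, 0, -1], [0, 0, 0]], [[0, 0, -1], [0, 0, 0]], [[0, 0, -1], [0, 0, 0]]]' --gripper -1

```text
time_s: 12.82
tool_pos: [0.6623, 0.0363, 0.275]
tcp_rot: [3.141, -0.003, -0.0]
force: [0.6, 0.2, 0.4]
finger_gap: 0.0941
finger_force: 0.0
```

Request:
jog_arm --plan '[[[-0.8, 0.97, -1], [0, 0, 0]], [[-0.8, 0.97, 0], [0, 0, 0]], [[-0.8, 0.97, 0], [0, 0, 0]], [[-0.8, 0.97, 0], [0, 0, 0]], [[-0.8, 0.97, 0], [0, 0, 0]], [[-0.8, 0.97, 0], [0, 0, 0]], [[-0.8, 0.97, 0], [0, 0, 0]], [[-0.8, 0.97, 0], [0, 0, 0]], [[-0.8, 0.97, 0], [0, 0, 0]], [[-0.8, 0.97, 0], [0, 0, 0]]]'

```text
time_s: 14.08
tool_pos: [0.4615, -0.2071, 0.2991]
tcp_rot: [3.14, -0.003, -0.0]
force: [0.6, 0.1, 0.3]
finger_gap: 0.0941
finger_force: 0.0
```

Request:
jog_arm --plan '[[[-0.8, 0.97, 0], [0, 0, 0]], [[-0.8, 0.97, 0], [0, 0, 0]], [[-0.8, 0.97, 0], [0, 0, 0]], [[-0.8, 0.97, 0], [0, 0, 0]], [[-0.8, 0.97, 0], [0, 0, 0]]]'

```text
time_s: 14.7
tool_pos: [0.3614, -0.3285, 0.2991]
tcp_rot: [3.139, -0.002, -0.0]
force: [-0.3, 0.4, 0.3]
finger_gap: 0.0942
finger_force: 0.0
```

Run:
```python
from h import *
snap("wrist","w3"); d=snap("side","s3")
a=d["frame"][130:250,250:410,::-1]
w=cv2.imread("pics/w3.png")
o=np.zeros((600,640,3),np.uint8); o[:400]=w; o[400:,:267]=cv2.resize(a,(267,200))
o[400:,300:580]=cv2.resize(d["frame"][150:220,300:398,::-1],(280,200),interpolation=cv2.INTER_CUBIC)
cv2.imwrite("pics/m3.png",o)
```

```text
(no output)
```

View pics/m3.png

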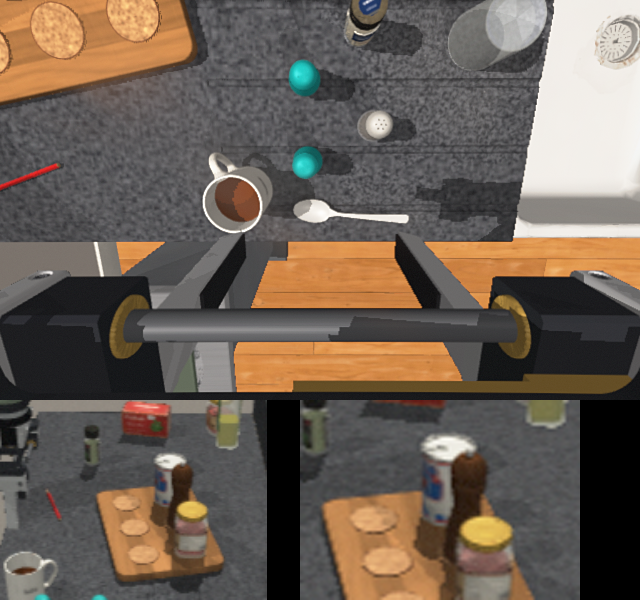

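The mill stands between the tin and the jam jar. In the wrist view the salt cap is at (378,125) with its body at (375,125), the decoys are at (304,77) and (307,162), and the blue lid is at about (370,3).

Run:
```python
from h import *
d=np.load("w3.npz")
for n,p,z in [("salt",(378.5,125),.088),("saltbase",(373,125),.02),("d1",(304,77),.08),("d2",(307,161),.08),("blue",(370,3),.105),("bluebase",(357,36),0),("disc",(57,30),.022),("fR",(133,12),.022),("mug",(239,196),.097)]: print(n,onz(d,[p],z).round(4))
```

```text
salt [[ 0.4342 -0.4018  0.088 ]]
saltbase [[ 0.434  -0.4067  0.02  ]]
d1 [[ 0.4905 -0.3098  0.08  ]]
d2 [[ 0.3888 -0.3124  0.08  ]]
blue [[ 0.5608 -0.383   0.105 ]]
bluebase [[ 0.5554 -0.3819  0.    ]]
disc [[0.5549 0.02   0.022 ]]
fR [[ 0.577  -0.0834  0.022 ]]
mug [[ 0.346  -0.2253  0.097 ]]
```

Request:
jog_arm --plan '[[[0.9, 0.9, 0], [0, 0, 0]], [[1, 1, 0.4], [0, 0, 0]], [[1, 1, 0.6], [0, 0, 0]], [[0, 0.12, 1], [0, 0, 0]], [[0, 0, 1], [0, 0, 0]], [[0, 0, 1], [0, 0, 0]], [[0, 0, 1], [0, 0, 0]], [[0, 0, 1], [0, 0, 0]], [[0, 0, 1], [0, 0, 0]], [[0, 0, 1], [0, 0, 0]]]'

```text
time_s: 16.05
tool_pos: [0.4356, -0.4028, 0.0976]
tcp_rot: [3.14, -0.002, 0.0]
force: [-0.2, 0.4, -0.2]
finger_gap: 0.0937
finger_force: 0.0
```

Request:
jog_arm --plan '[[[0, 0, 1], [0, 0, 0]], [[0, 0, 1], [0, 0, 0]], [[0, 0, 0.5], [0, 0, 0]], [[0, 0, 0], [0, 0, 0]]]'

```text
time_s: 16.55
tool_pos: [0.4345, -0.4023, 0.0343]
tcp_rot: [-3.141, 0.0, 0.0]
force: [-0.7, -0.3, 0.5]
finger_gap: 0.0937
finger_force: 0.0
```

Request:
jog_arm --plan '[[[0, 0, 0], [0, 0, 0]], [[0, 0, 0], [0, 0, 0]], [[0, 0, 0], [0, 0, 0]], [[0, 0, 0], [0, 0, 0]], [[0, 0, 0], [0, 0, 0]], [[0, 0, 0], [0, 0, 0]]]' --gripper 1

```text
time_s: 17.3
tool_pos: [0.4343, -0.4031, 0.0345]
tcp_rot: [3.141, -0.0, -0.0]
force: [1.1, -0.1, -0.1]
finger_gap: 0.0393
finger_force: 29.6
```

Request:
jog_arm --plan '[[[0, 0, -0.4], [0, 0, 0]], [[0, 0, -0.9], [0, 0, 0]], [[0, 0, -1], [0, 0, 0]], [[0, 0, -1], [0, 0, 0]], [[0, 0, -1], [0, 0, 0]], [[0, 0, -1], [0, 0, 0]], [[0, -0.4, -0.7], [0, 0, 0]], [[0.2, -0.8, 0], [0, 0, 0]], [[0.3, -1, 0], [0, 0, 0]], [[0.3, -1, 0], [0, 0, 0]]]'

```text
time_s: 18.55
tool_pos: [0.4538, -0.3199, 0.1829]
tcp_rot: [-3.139, 0.002, 0.0]
force: [0.0, 0.7, -1.4]
finger_gap: 0.0392
finger_force: 29.6
```

Request:
jog_arm --plan '[[[0.3, -1, 0], [0, 0, 0]], [[0.3, -1, 0], [0, 0, 0]], [[0.3, -1, 0], [0, 0, 0]], [[0.3, -1, 0], [0, 0, 0]], [[0.3, -1, 0], [0, 0, 0]], [[0.3, -1, 0], [0, 0, 0]], [[0.3, -1, 0], [0, 0, 0]], [[0.3, -1, 0], [0, 0, 0]], [[0.3, -1, 0], [0, 0, 0]], [[0.3, -1, 0], [0, 0, 0]]]'

```text
time_s: 19.8
tool_pos: [0.5279, -0.0703, 0.1828]
tcp_rot: [-3.14, 0.003, 0.001]
force: [-0.1, 0.4, -0.4]
finger_gap: 0.0396
finger_force: 29.6
```

Request:
jog_arm --plan '[[[0.3, -1, 0], [0, 0, 0]], [[0.3, -1, 0], [0, 0, 0]], [[0.3, -1, 0], [0, 0, 0]], [[0.13, -0.6, 0], [0, 0, 0]], [[0, -0.06, 0], [0, 0, 0]], [[0, 0, 0], [0, 0, 0]]]'

```text
time_s: 20.55
tool_pos: [0.5546, 0.0184, 0.1841]
tcp_rot: [3.141, 0.001, -0.0]
force: [-0.6, -0.2, -0.3]
finger_gap: 0.0395
finger_force: 29.6
```

Run:
```python
from h import *
d=snap("wrist","w4")
cv2.imwrite("pics/w4c.png",cv2.resize(d["frame"][20:310,120:520,::-1],None,fx=2,fy=2,interpolation=cv2.INTER_CUBIC))
c=[.555,.0185]; z=.17
print(proj(d,[[c[0]+.022,c[1],z],[c[0],c[1]+.022,z],[c[0],c[1]-.022,z],[.5552,.0185,.022],[.588,.0185,.022],[.658,.040,.022]]).round(1))
```

```text
[[319.6 205.1]
 [287.1 236.6]
 [352.2 236.6]
 [319.6 189.9]
 [319.6 161.2]
 [299.3  94.7]]
```

View pics/w4c.png

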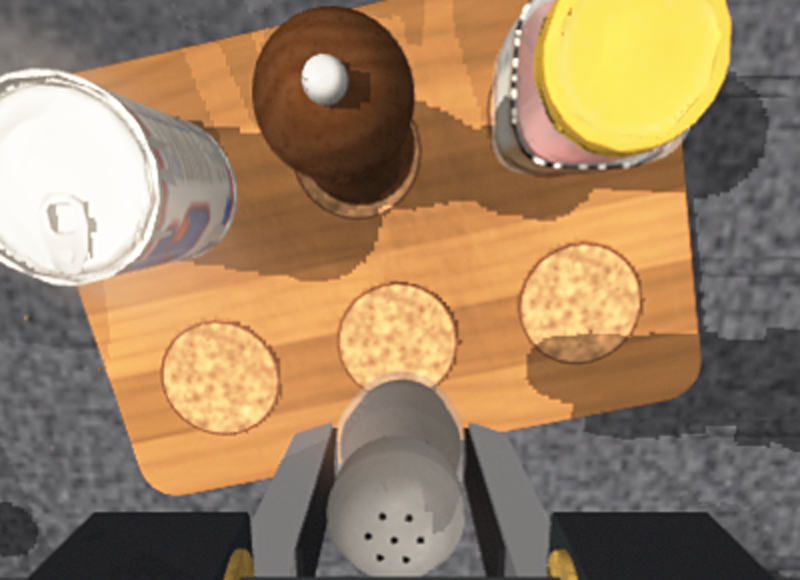

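The mill is centred with an even cork rim, and the middle disc is at (319,190) as predicted. The shaker's foot has its back edge near row 206 and its sides at columns 289 and 352.

Run:
```python
from h import *
d=np.load("w4.npz")
print(onz(d,[(320,206),(289,236),(352.5,236)],.1495).round(4))
print(proj(d,[[.5546+.022,.0184,.1495],[.5546,.0404,.1495],[.5546,.0184,.235],[.5546,.0184,.2395]]).round(1))
print(onz(d,[(196.7/1,275)],.2395))
```

```text
[[ 0.5708  0.0182  0.1495]
 [ 0.5476  0.0414  0.1495]
 [ 0.5476 -0.0061  0.1495]]
[[319.8 198.3]
 [290.1 227.1]
 [319.9 287.1]
 [319.9 292.3]]
[[0.56335898 0.07349359 0.2395    ]]
```

Request:
jog_arm --plan '[[[0.06, 0, 0.4], [0, 0, 0]], [[0, 0, 0.8], [0, 0, 0]], [[0, 0, 1], [0, 0, 0]], [[0, 0, 1], [0, 0, 0]], [[0, 0, 0.9], [0, 0, 0]], [[0, 0, 0.5], [0, 0, 0]], [[0, 0, 0.3], [0, 0, 0]], [[0, 0, 0.15], [0, 0, 0]], [[0, 0, 0], [0, 0, 0]], [[0, 0, 0], [0, 0, 0]]]'

```text
time_s: 21.85
tool_pos: [0.5573, 0.0186, 0.059]
tcp_rot: [3.141, -0.002, -0.0]
force: [0.4, -0.4, -0.3]
finger_gap: 0.0394
finger_force: 29.6
```

Request:
jog_arm --plan '[[[0, 0, 0.1], [0, 0, 0]], [[0, 0, 0], [0, 0, 0]]]'

```text
time_s: 22.1
tool_pos: [0.5569, 0.0186, 0.056]
tcp_rot: [3.142, -0.001, -0.0]
force: [-0.0, -0.1, -0.6]
finger_gap: 0.0397
finger_force: 29.6
```

Request:
jog_arm --plan '[[[0, 0, 0], [0, 0, 0]], [[0, 0, 0], [0, 0, 0]], [[0, 0, 0], [0, 0, 0]], [[0, 0, 0], [0, 0, 0]], [[0, 0, -0.4], [0, 0, 0]], [[0, 0, -0.8], [0, 0, 0]], [[0, 0, -1], [0, 0, 0]], [[0, 0, -1], [0, 0, 0]], [[0, 0, -1], [0, 0, 0]], [[0, 0, -1], [0, 0, 0]]]' --gripper -1

```text
time_s: 23.35
tool_pos: [0.5567, 0.0186, 0.1874]
tcp_rot: [3.141, -0.001, -0.0]
force: [0.5, -0.4, 0.2]
finger_gap: 0.0942
finger_force: 0.0
```

Request:
jog_arm --plan '[[[0, 1, -0.5], [0, 0, 0]], [[0, 1, -0.3], [0, 0, 0]], [[0, 1, 0], [0, 0, 0]], [[0, 1, 0], [0, 0, 0]], [[0, 1, 0], [0, 0, 0]], [[0, 1, 0], [0, 0, 0]], [[0, 1, 0], [0, 0, 0]], [[0, 1, 0], [0, 0, 0]], [[0, 1, 0], [0, 0, 0]], [[0, 1, 0], [0, 0, 0]]]'

```text
time_s: 24.6
tool_pos: [0.5567, -0.2324, 0.2064]
tcp_rot: [3.141, -0.001, -0.0]
force: [0.5, 0.5, 0.7]
finger_gap: 0.0933
finger_force: 0.0
```

Request:
jog_arm --plan '[[[0, 1, 0], [0, 0, 0]], [[0, 1, 0], [0, 0, 0]], [[0, 1, 0], [0, 0, 0]], [[0.05, 1, 0], [0, 0, 0]], [[0.05, 1, 0], [0, 0, 0]], [[0, 0.8, 0], [0, 0, 0]], [[0, 0.3, 0], [0, 0, 0]], [[0, 0, 0.3], [0, 0, 0]], [[0, 0, 0.7], [0, 0, 0]]]'

```text
time_s: 25.72
tool_pos: [0.5596, -0.3835, 0.1808]
tcp_rot: [3.141, -0.001, 0.001]
force: [-0.8, -0.5, 0.4]
finger_gap: 0.0939
finger_force: 0.0
```

Request:
jog_arm --plan '[[[0, 0, 1], [0, 0, 0]], [[0, 0, 1], [0, 0, 0]], [[0, 0, 1], [0, 0, 0]], [[0, 0, 1], [0, 0, 0]], [[0, 0, 0.8], [0, 0, 0]], [[0, 0, 0.4], [0, 0, 0]], [[0, 0, 0], [0, 0, 0]]]'

```text
time_s: 26.6
tool_pos: [0.5586, -0.3833, 0.0497]
tcp_rot: [-3.14, 0.001, 0.0]
force: [0.2, -0.1, 0.8]
finger_gap: 0.0944
finger_force: 0.0
```

Request:
jog_arm --plan '[[[0, 0, 0], [0, 0, 0]], [[0, 0, 0], [0, 0, 0]], [[0, 0, 0], [0, 0, 0]], [[0, 0, 0], [0, 0, 0]], [[0, 0, 0], [0, 0, 0]], [[0, 0, 0], [0, 0, 0]]]' --gripper 1

```text
time_s: 27.35
tool_pos: [0.559, -0.3837, 0.0508]
tcp_rot: [-3.141, 0.0, -0.0]
force: [-0.1, 0.2, 0.4]
finger_gap: 0.0404
finger_force: 30.0
```

Request:
jog_arm --plan '[[[0, 0, -0.4], [0, 0, 0]], [[0, 0, -0.9], [0, 0, 0]], [[0, 0, -1], [0, 0, 0]], [[0, 0, -1], [0, 0, 0]], [[0, 0, -1], [0, 0, 0]], [[0, 0, -0.8], [0, 0, 0]], [[0, -0.4, -0.3], [0, 0, 0]], [[0.06, -0.8, 0], [0, 0, 0]], [[0.06, -1, 0], [0, 0, 0]], [[0.06, -1, 0], [0, 0, 0]]]'

```text
time_s: 28.6
tool_pos: [0.563, -0.301, 0.1844]
tcp_rot: [-3.14, 0.002, 0.001]
force: [0.7, 0.2, -2.1]
finger_gap: 0.0403
finger_force: 30.0
```

Request:
jog_arm --plan '[[[0.06, -1, 0], [0, 0, 0]], [[0.06, -1, 0], [0, 0, 0]], [[0.06, -1, 0], [0, 0, 0]], [[0.06, -1, 0], [0, 0, 0]], [[0.06, -1, 0], [0, 0, 0]], [[0.06, -1, 0], [0, 0, 0]], [[0.06, -1, 0], [0, 0, 0]], [[0.06, -1, 0], [0, 0, 0]], [[0.06, -0.6, 0], [0, 0, 0]], [[0, -0.2, 0], [0, 0, 0]]]'

```text
time_s: 29.85
tool_pos: [0.5772, -0.0829, 0.1858]
tcp_rot: [3.141, -0.0, 0.001]
force: [-0.6, -0.1, -1.3]
finger_gap: 0.0403
finger_force: 30.0
```

Request:
jog_arm --plan '[[[0, 0, 0], [0, 0, 0]], [[0, 0, 0], [0, 0, 0]]]'

```text
time_s: 30.1
tool_pos: [0.5771, -0.0847, 0.1857]
tcp_rot: [3.141, -0.0, -0.001]
force: [-0.4, -0.4, -1.4]
finger_gap: 0.0409
finger_force: 30.0
```

Run:
```python
from h import *
d=snap("wrist","w5")
cv2.imwrite("pics/w5c.png",cv2.resize(d["frame"][20:310,120:520,::-1],None,fx=2,fy=2,interpolation=cv2.INTER_CUBIC))
from plant import get_state
c=get_state()["tool_pos"]; z=c[2]-.0508; print(c,z)
r=.0205
print(((proj(d,[[c[0]+r,c[1],z],[c[0],c[1]+r,z],[c[0],c[1]-r,z],[c[0],c[1],z+.105],[.5768,-.0835,.022],[.555,.0185,.022],[.555,.0185,.11]])-[120,20])*2).round(1))
```

```text
[ 0.57707853 -0.08473645  0.18567237] 0.13487236784273532
[[399.6 350.6]
 [348.  401. ]
 [451.4 400.9]
 [400.  541.7]
 [397.4 341.1]
 [222.9 377.7]
 [167.3 431.4]]
```

View pics/w5c.png

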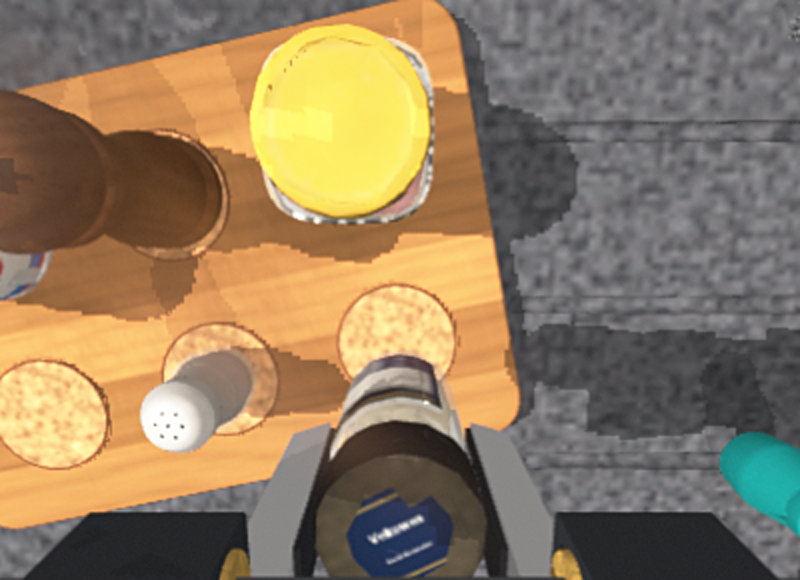

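The salt stands on its disc and the mill is centred. The blue jar's foot has its back edge at crop (405,355), against a disc centre of (397,340) and a prediction of (400,351), so it needs only about 2 mm of correction. I'm lowering it now.

Request:
jog_arm --plan '[[[0.05, -0.1, 0.4], [0, 0, 0]], [[0, 0, 0.8], [0, 0, 0]], [[0, 0, 1], [0, 0, 0]], [[0, 0, 1], [0, 0, 0]], [[0, 0, 0.7], [0, 0, 0]], [[0, 0, 0.4], [0, 0, 0]], [[0, 0, 0.15], [0, 0, 0]], [[0, 0, 0.05], [0, 0, 0]], [[0, 0, 0], [0, 0, 0]], [[0, 0, 0], [0, 0, 0]]]'

```text
time_s: 31.4
tool_pos: [0.5789, -0.0816, 0.074]
tcp_rot: [3.141, -0.001, -0.0]
force: [-0.8, -0.0, -1.6]
finger_gap: 0.0407
finger_force: 30.0
```

Request:
jog_arm --plan '[[[0, 0, 0.06], [0, 0, 0]], [[0, 0, 0], [0, 0, 0]]]'

```text
time_s: 31.65
tool_pos: [0.5789, -0.0815, 0.0722]
tcp_rot: [3.141, -0.001, -0.0]
force: [0.5, -0.1, 0.5]
finger_gap: 0.0405
finger_force: 30.0
```

Request:
jog_arm --plan '[[[0, 0, 0], [0, 0, 0]], [[0, 0, 0], [0, 0, 0]], [[0, 0, 0], [0, 0, 0]], [[0, 0, 0], [0, 0, 0]], [[0, 0, -0.4], [0, 0, 0]], [[0, 0, -0.8], [0, 0, 0]], [[0, 0, -1], [0, 0, 0]], [[0, 0, -1], [0, 0, 0]], [[0, 0, -1], [0, 0, 0]], [[0, 0, -1], [0, 0, 0]]]' --gripper -1

```text
time_s: 32.9
tool_pos: [0.5785, -0.0815, 0.2034]
tcp_rot: [3.141, -0.001, -0.0]
force: [1.0, -0.1, 0.9]
finger_gap: 0.0936
finger_force: 0.0
```

Request:
jog_arm --plan '[[[-0.5, -0.9, -1], [0, 0, 0]], [[-0.55, -0.95, -0.5], [0, 0, 0]], [[-0.55, -0.95, 0], [0, 0, 0]], [[-0.55, -0.95, 0], [0, 0, 0]], [[-0.55, -0.95, 0], [0, 0, 0]], [[-0.55, -0.95, 0], [0, 0, 0]], [[-0.55, -0.95, 0], [0, 0, 0]], [[-0.55, -0.95, 0], [0, 0, 0]], [[-0.55, -0.95, 0], [0, 0, 0]], [[-0.55, -0.95, 0], [0, 0, 0]]]'

```text
time_s: 34.15
tool_pos: [0.4417, 0.1556, 0.2401]
tcp_rot: [-3.141, -0.001, -0.0]
force: [-0.5, 0.5, -0.7]
finger_gap: 0.0941
finger_force: 0.0
```

Request:
jog_arm --plan '[[[-0.55, -0.95, 0], [0, 0, 0]], [[-0.55, -0.95, 0], [0, 0, 0]], [[-0.55, -0.95, 0], [0, 0, 0]], [[-0.55, -0.95, 0], [0, 0, 0]], [[-0.55, -0.95, 0], [0, 0, 0]], [[0, 0, 0], [0, 0, 0]]]'

```text
time_s: 34.9
tool_pos: [0.3728, 0.2746, 0.24]
tcp_rot: [-3.141, -0.001, 0.003]
force: [0.8, -0.3, -0.1]
finger_gap: 0.094
finger_force: 0.0
```

Run:
```python
from h import *
d=snap("wrist","w6")
```

```text
(no output)
```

View pics/w6.png

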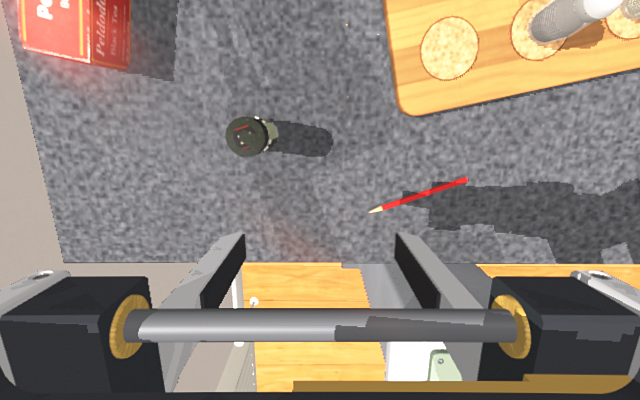

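The green jar's lid is centred at (248,137), and the free left disc is at (450,48).

Run:
```python
from h import *
d=np.load("w6.npz")
print(onz(d,[(248,136.5)],.105).round(4),onz(d,[(262,133)],.01).round(4),onz(d,[(450,48),(539,29)],.022).round(4))
```

```text
[[0.4343 0.3472 0.105 ]] [[0.435  0.3505 0.01  ]] [[0.5335 0.1213 0.022 ]
 [0.5531 0.021  0.022 ]]
```

Request:
jog_arm --plan '[[[0.8, -0.95, 0], [0, 0, 0]], [[0.85, -1, 0], [0, 0, 0]], [[0.82, -1, 0], [0, 0, 0]], [[0, 0, 0.4], [0, 0, 0]], [[0, 0, 0.9], [0, 0, 0]], [[0, 0, 1], [0, 0, 0]], [[0, 0, 1], [0, 0, 0]], [[0, 0, 1], [0, 0, 0]], [[0, 0, 1], [0, 0, 0]], [[0, 0, 1], [0, 0, 0]]]'

```text
time_s: 36.2
tool_pos: [0.4345, 0.3455, 0.0806]
tcp_rot: [3.14, 0.001, -0.001]
force: [0.7, 0.2, -0.3]
finger_gap: 0.0945
finger_force: 0.0
```

Request:
jog_arm --plan '[[[0, 0, 0.8], [0, 0, 0]], [[0, 0, 0.46], [0, 0, 0]], [[0, 0, 0], [0, 0, 0]]]'

```text
time_s: 36.58
tool_pos: [0.4343, 0.3461, 0.0494]
tcp_rot: [3.14, 0.002, -0.001]
force: [-0.1, 0.1, 0.7]
finger_gap: 0.0939
finger_force: 0.0
```

Request:
jog_arm --plan '[[[0, 0, 0], [0, 0, 0]], [[0, 0, 0], [0, 0, 0]], [[0, 0, 0], [0, 0, 0]], [[0, 0, 0], [0, 0, 0]], [[0, 0, 0], [0, 0, 0]], [[0, 0, 0], [0, 0, 0]]]' --gripper 1

```text
time_s: 37.33
tool_pos: [0.4353, 0.3476, 0.0504]
tcp_rot: [-3.141, -0.0, -0.0]
force: [-0.4, 0.5, -0.0]
finger_gap: 0.0406
finger_force: 30.0
```

Request:
jog_arm --plan '[[[0, 0, -0.4], [0, 0, 0]], [[0, 0, -0.9], [0, 0, 0]], [[0, 0, -1], [0, 0, 0]], [[0, 0, -1], [0, 0, 0]], [[0, 0, -1], [0, 0, 0]], [[0, 0, -0.8], [0, 0, 0]], [[0.15, 0.4, -0.3], [0, 0, 0]], [[0.35, 0.8, 0], [0, 0, 0]], [[0.45, 1, 0], [0, 0, 0]], [[0.45, 1, 0], [0, 0, 0]]]'

```text
time_s: 38.58
tool_pos: [0.4699, 0.2657, 0.1845]
tcp_rot: [3.141, 0.001, -0.0]
force: [0.8, -0.3, -0.8]
finger_gap: 0.0404
finger_force: 30.0
```

Request:
jog_arm --plan '[[[0.45, 1, 0], [0, 0, 0]], [[0.45, 1, 0], [0, 0, 0]], [[0.45, 1, 0], [0, 0, 0]], [[0.45, 1, 0], [0, 0, 0]], [[0.4, 1, 0], [0, 0, 0]], [[0.25, 0.6, 0], [0, 0, 0]], [[0.1, 0.24, 0], [0, 0, 0]], [[0, 0, 0], [0, 0, 0]], [[0, 0, 0], [0, 0, 0]]]'

```text
time_s: 39.7
tool_pos: [0.5335, 0.122, 0.1851]
tcp_rot: [-3.141, 0.0, 0.001]
force: [-0.2, 0.5, -0.5]
finger_gap: 0.0402
finger_force: 30.0
```

Run:
```python
from h import *
d=snap("wrist","w7")
cv2.imwrite("pics/w7c.png",cv2.resize(d["frame"][20:310,120:520,::-1],None,fx=2,fy=2,interpolation=cv2.INTER_CUBIC))
from plant import get_state
c=get_state()["tool_pos"]; z=c[2]-.0504; print(c,z)
r=.0205
print(((proj(d,[[c[0]+r,c[1],z],[c[0],c[1]+r,z],[c[0],c[1]-r,z],[c[0],c[1],z+.105],[.534,.1215,.022],[.555,.0185,.022]])-[120,20])*2).round(1))
```

```text
[0.53352378 0.12204109 0.18516053] 0.13476052993700058
[[399.6 350.8]
 [347.8 401.2]
 [451.4 401.3]
 [399.6 542.7]
 [400.6 339.9]
 [583.  303.6]]
```

View pics/w7c.png

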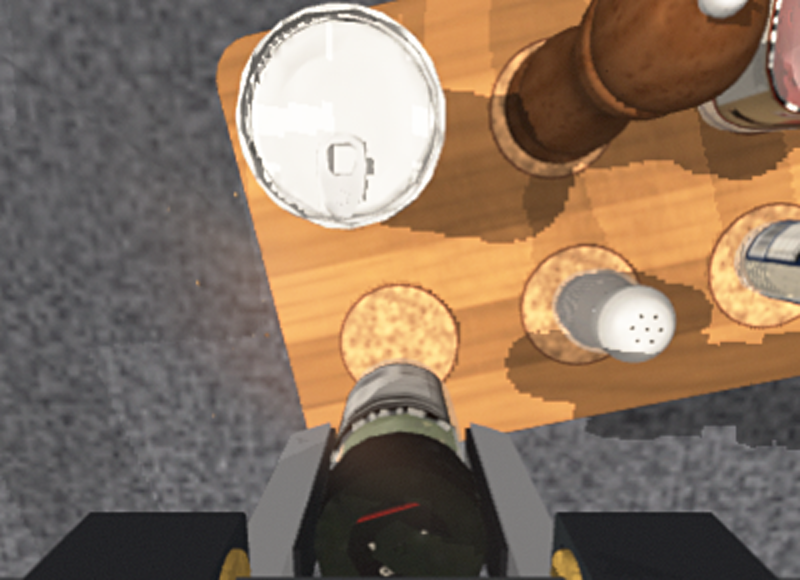

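The green foot's back edge is at crop (397,364) against a predicted 351, so it sits about 4 mm towards the robot, perhaps slightly tilted. The disc is at (400,340) as expected. I'll shift +3 mm in x and lower it.

Request:
jog_arm --plan '[[[0.12, 0, 0.4], [0, 0, 0]], [[0, 0, 0.8], [0, 0, 0]], [[0, 0, 1], [0, 0, 0]], [[0, 0, 1], [0, 0, 0]], [[0, 0, 0.7], [0, 0, 0]], [[0, 0, 0.4], [0, 0, 0]], [[0, 0, 0.15], [0, 0, 0]], [[0, 0, 0.03], [0, 0, 0]], [[0, 0, 0], [0, 0, 0]], [[0, 0, 0], [0, 0, 0]]]'

```text
time_s: 41.0
tool_pos: [0.5374, 0.1214, 0.0739]
tcp_rot: [-3.142, -0.001, -0.0]
force: [-0.2, 0.4, -0.5]
finger_gap: 0.0404
finger_force: 30.0
```

Request:
jog_arm --plan '[[[0, 0, 0.06], [0, 0, 0]], [[0, 0, 0], [0, 0, 0]]]'

```text
time_s: 41.25
tool_pos: [0.5371, 0.1213, 0.0718]
tcp_rot: [-3.142, -0.0, -0.0]
force: [0.2, 1.0, -0.5]
finger_gap: 0.0402
finger_force: 30.0
```

Request:
jog_arm --plan '[[[0, 0, 0], [0, 0, 0]], [[0, 0, 0], [0, 0, 0]], [[0, 0, 0], [0, 0, 0]], [[0, 0, 0], [0, 0, 0]], [[0, 0, -0.4], [0, 0, 0]], [[0, 0, -0.8], [0, 0, 0]], [[0, 0, -1], [0, 0, 0]], [[0, 0, -1], [0, 0, 0]], [[0, 0, -1], [0, 0, 0]], [[0, 0, -1], [0, 0, 0]]]' --gripper -1

```text
time_s: 42.5
tool_pos: [0.537, 0.1214, 0.2034]
tcp_rot: [-3.141, -0.001, -0.0]
force: [0.1, -0.7, -0.2]
finger_gap: 0.0938
finger_force: 0.0
```

Request:
jog_arm --plan '[[[-0.5, 0.5, -1], [0, 0, 0]], [[-0.5, 0.5, -1], [0, 0, 0]], [[-0.5, 0.5, -1], [0, 0, 0]], [[-0.5, 0.5, -1], [0, 0, 0]], [[-0.5, 0.5, 0], [0, 0, 0]], [[-0.5, 0.5, 0], [0, 0, 0]], [[0, 0.5, 0], [0, 0, 0]], [[0, 0, 0], [0, 0, 0]]]'

```text
time_s: 43.5
tool_pos: [0.4615, 0.033, 0.3007]
tcp_rot: [-3.141, 0.001, -0.002]
force: [-0.0, 0.2, 0.5]
finger_gap: 0.094
finger_force: 0.0
```

Run:
```python
from h import *
d=snap("wrist","w8"); s=snap("side","s8")
x,y,w,h=150,0,340,230
o=np.zeros((600,800,3),np.uint8)
o[:450,:665]=cv2.resize(d["frame"][0:230,150:490,::-1],(665,450),interpolation=cv2.INTER_CUBIC)
o[450:,:300]=cv2.resize(s["frame"][160:240,270:430,::-1],(300,150),interpolation=cv2.INTER_CUBIC)
o[450:,320:620]=cv2.resize(s["frame"][220:340,230:470,::-1],(300,150))
cv2.imwrite("pics/m8.png",o)
k=lambda p:((p-[150,0])*[665/340,450/230]).round(0)
for t in ([.534,.1215],[.5552,.0185],[.577,-.0835],[.658,.040]):
    print(t,k(proj(d,[[*t,.022]]))[0], "top105",k(proj(d,[[*t,.127]]))[0], "top90/170",k(proj(d,[[*t,.11],[*t,.19]])).tolist())
```

```text
[0.534, 0.1215] [213. 244.] top105 [177. 245.] top90/170 [[184.0, 244.0], [144.0, 245.0]]
[0.5552, 0.0185] [352. 214.] top105 [358. 205.] top90/170 [[356.0, 207.0], [363.0, 198.0]]
[0.577, -0.0835] [493. 181.] top105 [543. 163.] top90/170 [[533.0, 167.0], [590.0, 146.0]]
[0.658, 0.04] [321.  56.] top105 [318.  -4.] top90/170 [[319.0, 8.0], [315.0, -65.0]]
```

View pics/m8.png

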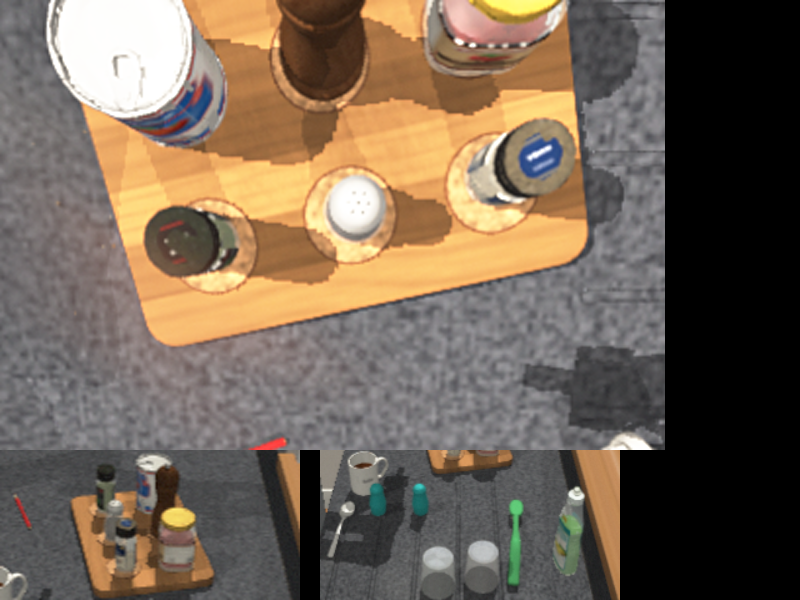

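The final view shows all four items upright and within about 3 mm of their disc centres. The green lid is at (182,241), salt at (358,206), blue at (541,158), and the mill's rim is even. The other objects are where they were, so I'm handing in.

```bash
python3 -c "
from plant import close_job; print(close_job())"
```

```text
the job is handed in; nothing more can be done
None
```

The job is handed in: the pepper mill, salt shaker, blue jar and green jar were placed in that order, each upright and within about 3 mm of its cork disc's centre in the last view, with nothing knocked over and about 44 s used.

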